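# Load the calibration standard and set the reader's dial to the mark

## Task

Calibrate the grey bench reader: take the white and orange calibration bottle out of the blue tray and stand it upright, cap up, in the middle of the reader's round platform, setting it down gently. Then turn the reader's black dial until its white pointer lines up with the red index mark. Leave everything else on the bench where it is.

Things in the scene. Friction and masses are not known exactly. Their poses are not given: they have to be found in the camera images.
- standard: calibration bottle, solid, about 0.3 kg: white square body 50 x 50 mm, 96 mm tall, with an orange band, then a shoulder and a round orange cap 34 mm across; 130 mm in all. Origin at the centre of its flat base, z axis from base to cap. Starts lying on a flat side in the tray, whose walls leave room only for a grasp from straight above: to stand it up, lay it on the open bench first and regrasp
- tray_in (a point): centre of the inner floor of the fixed blue open tray (outside 176 x 170 mm, 80 mm high, walls and floor 5 mm); x along the tray's long side
- platform (a point): centre of the top of the reader's round platform: dark, 104 mm across, 66 mm above the bench, with a white ring of 45 mm radius
- reader: fixed grey bench reader, 220 mm deep (x) by 340 mm wide (y), deck 60 mm above the bench; origin at the centre of its underside. A hump 94 mm high runs along its far (+x) edge, 55 mm deep. Platform centre at x -30, y +90 mm, dial axis at x -30, y -90 mm in its frame
- dial_grip (a point): on the vertical axis of the dial, at the height to grip (93 mm above the bench): middle of a black bar 66 mm long, 16 mm wide, 34 mm high (73 to 106 mm above the bench) on a round skirt of 36 mm radius. Its x axis runs along the bar to the pointer end, z up
- pointer_tip (a point): a point on the dial's white pointer, 44 mm from the dial's axis, in line with the bar and the white line on its top
- index_mark (a point): the red index mark on the fixed ring around the dial, 44 mm from the dial's axis; when the pointer is on the mark this point and pointer_tip have the same x and y
- dial (a joint): angle of the dial, 0 to 4.8 rad, growing clockwise seen from above; it stays where it is left
- beaker: bystander: glass beaker, 80 mm across, 95 mm tall; origin at the centre of its underside
- tip_box: bystander: green tip box, 80 x 120 x 55 mm; origin at the centre of its underside
- reagent: bystander: amber bottle with black cap, 70 mm across, 140 mm tall; origin at the centre of its underside
- petri: bystander: clear closed dish, 90 mm across, 16 mm tall; origin at the centre of its underside
- pipette: bystander: white pipette lying down, about 220 mm long, 26 mm wide, 22 mm high; its x axis runs to the grey nose; origin at the centre of its underside
- tube_rack: bystander: orange tube rack, 70 x 150 x 60 mm; origin at the centre of its underside
- jar: bystander: glass jar with purple lid, 72 mm across, 100 mm tall; origin at the centre of its underside

How it is judged:
By the outcome, as a careful person would: the job done as asked, in the order asked, and still so for the second after the job is handed in, with the robot touching nothing.
It also fails if it takes over 64 s, if anything falls off the work surface, if the arm or the gripper's body presses on something with over 40 N, if the wrist force passes 120 N, or if a joint passes its speed limit or range.

## Robot

A 6-joint arm with a two-finger parallel gripper is mounted at the origin on the work surface. World frame = base frame: x ahead of the robot, y to its left, z up, the work surface at z = 0. Lengths are in m, angles in rad, forces in N, time in s.
With the tool pointing down it reaches from about 0.35 to 0.975 m from the base axis. Payload 17.4 kg.
Tool frame: the origin (TCP) lies on the centre line of the jaws, within the pads' length; the fingertips stand 22 mm ahead of it and the grasp point (between the pads) lies 3 mm ahead of it (env.tcp_to_tips is the distance from the TCP to the fingertips, in m); z points along the fingers, y is the line along which they close (so a half turn about z gives the same grasp; the last joint's range is limited). The gripper opens to 85 mm and grips with 20 to 120 N. Pads are 22 mm wide; open, the fingers measure 114 mm over their backs; the gripper's body (76 mm by 85 mm) begins 54 mm behind the grasp point. The pads swing forward as they close: fully open they stand 13 mm farther back than shut.
Start: joints at [-1.27, 0.116, 1.442, -0, 1.584, -0.038], TCP at [0.224, -0.637, 0.253] pointing down, gripper open.
Joint ranges: [-2.83, 2.83], [-0.83, 2.19], [0.07, 2.5], [-1.14, 4.28], [0.01, 3], [-2.97, 2.97]. Speed limits (rad/s): [1.89, 1.89, 2.22, 3.14, 3.14, 3.14].

## Interface

Orientations are given as a unit quaternion [w, x, y, z].
In Python, from plant import status, viewer, sign_off, env gives the robot as it stands. The module is installed in compiled form; this text tells all that it offers.
- The arm moves only by the tool apply_moves, never from a script. Its argument "series" is a list of rows, each an object with "turn": the turn, a rotation vector about the tool's x, y, z in degrees, a list of three; "offset": the shift along the tool's x, y, z in mm, a list of three; "fingers": the opening, from 0 (shut) to 1 (fully open). In form: [{"turn": [wx, wy, wz], "offset": [tx, ty, tz], "fingers": fingers}, ...]. A call has 1 to 20 rows; each row is the pose to reach, as a shift and turn from the pose commanded when the call began, along the tool's axes at that moment; what a row does not reach only later rows make up. A row lasts 1/12 s, in which the tool goes at most 41.7 mm and 7.16 degrees, less where a joint would pass 70% of its speed; a pose out of reach is approached as far as the arm can. A call with a gripper value outside its range is refused whole. The fingers move at their own pace and stop on an object; "grip_force" is the grip in N (left out, the last holds). Time passes only in rows, so rows that repeat a pose let the fingers close. It gives the time, the measured TCP pose, the force, the opening and the grip force at its end, in the units of the state.
- status.sense(): the state, without advancing time (a new reading comes with each control period).
- viewer.read_camera(name): name is "side" or "top" or "wrist"; returns a dict with "color" (400x640x3 uint8, red, green, blue), "camera_matrix" (3x3 intrinsics, pixels), "R" (3x3) and "t" (3): a world point X has camera coordinates R X + t; the wrist camera has in their place "hand_eye" (4x4, takes a point from camera to tool coordinates, whose origin is the TCP and whose axes are the flange's). Camera axes: x right, y down, z forward; pixel columns grow to the right and rows downward; lengths in m; the calibration is good to about 2 mm. The wrist camera is an equidistant fisheye: a pixel r from the principal point sees the ray r / f radians off the axis. A picture is of the moment at which its call begins: read the wrist's pose just before it. There is no depth.
- sign_off(): hands the job in; it is judged then, once.
The state is a dict: "time_s": time; "q": joint angles; "qvel": joint speeds; "joint_efforts": joint torques, N m; "position": TCP position; "eef_rot": TCP orientation; "ft_force": force on the tool from outside, world axes, zero at the start; "wrist_torque": the same for the moment, N m; "width": finger opening in m; "grasp_force": force on a finger pad.
Only numpy, scipy, OpenCV 4.12 (cv2) and the standard library are available. Lean on these libraries where they do the work, as an engineer would, in place of code of your own. Each camera call takes 0.05 s, during which the arm holds its last target. There are 200 camera calls.

## Working session

There is one attempt and no reset: what is moved stays moved. The work goes in short steps, Python scripts to look and compute and a tool call to move; the robot and the scene stay as the last step left them, time stands still between calls to the robot, and variables do not carry over. Pictures are saved under pics/ and viewed, at most 10 in all, crops included, and the job is handed in when it is done.

Besides the shell and the picture viewer there is one more tool, called after "Request:" as name([rows], argument=value, ...), one row to a line, values as JSON. apply_moves: Moves the arm, as the interface text tells. Its arguments: {"type":"object","properties":{"series":{"type":"array","items":{"type":"object","properties":{"turn":{"type":"array","items":{"type":"number"}},"offset":{"type":"array","items":{"type":"number"}},"fingers":{"type":"number"}}}},"grip_force":{"type":"number"}},"required":["series"]}

```bash
mkdir -p pics; python3 - <<'E'
from plant import status, viewer, env
import cv2,pickle
print(status.sense()); 
d={}
for n in ["side","top","wrist"]:
    c=viewer.read_camera(n); d[n]=c
    cv2.imwrite(f"pics/{n}0.png",c["color"][:,:,::-1])
    print(n,{k:(v.tolist()) for k,v in c.items() if k!="color"})
pickle.dump(d,open("c0.pkl","wb"))
print(env.tcp_to_tips)
E
```

```text
{'time_s': 0.0, 'q': array([-1.26982291e+00,  1.16517507e-01,  1.44233035e+00, -3.03985807e-06,
        1.58396791e+00, -3.78169252e-02]), 'qvel': array([ 0.00067233, -0.00166895, -0.00053202,  0.00150227,  0.00062299,
        0.00054686]), 'joint_efforts': array([ 4.07558342e-03, -7.31971622e+01, -6.32487345e+01,  1.45675663e-04,
        6.33300937e-03, -6.03333916e-08]), 'position': array([ 0.2242619 , -0.63647081,  0.25250048]), 'eef_rot': array([-6.06071391e-04,  9.85686732e-01,  1.68586158e-01, -8.17422898e-05]), 'ft_force': array([-0.12033426,  0.52551569, -0.20996481]), 'wrist_torque': array([0.04106853, 0.01849217, 0.0053492 ]), 'grasp_force': 0.0, 'width': 0.08521312506638264}
side {'camera_matrix': [[468.4948810329094, 0.0, 319.6597165514826], [0.0, 468.4948810329094, 198.20951503306077], [0.0, 0.0, 1.0]], 'R': [[-0.9116257376213953, -0.4107244431589615, -0.01561878029834867], [-0.2280197969827014, 0.5369880446774578, -0.8121889017078777], [0.3419729326865136, -0.7368509154946077, -0.5831854264678977]], 't': [0.5345182235575572, 0.16831248311380717, 1.6125992852253925]}
top
[... 152 characters left out ...]
6691, -0.9997917825727552, 0.019979693068792884], [-0.9922006460740266, 0.0016254055557659987, -0.12464042677664187], [0.12458199936353127, -0.020340834711773698, -0.9920007942929348]], 't': [0.02444808994418716, 0.5622995851771381, 1.4237014181662697]}
wrist {'camera_matrix': [[309.70691628693146, 0.0, 319.2256949282309], [0.0, 309.70691628693146, 198.24844144560518], [0.0, 0.0, 1.0]], 'hand_eye': [[0.0017388855445933326, -0.964857830083135, -0.2627667102285338, 0.06651412636670914], [0.9999984147467077, 0.0017784513013931289, 8.726419122409423e-05, -0.00044648088831189536], [0.0003831202595802513, -0.26276644541918215, 0.9648593930623434, -0.12024076634018038], [0.0, 0.0, 0.0, 1.0]]}
0.022
```

View pics/top0.png

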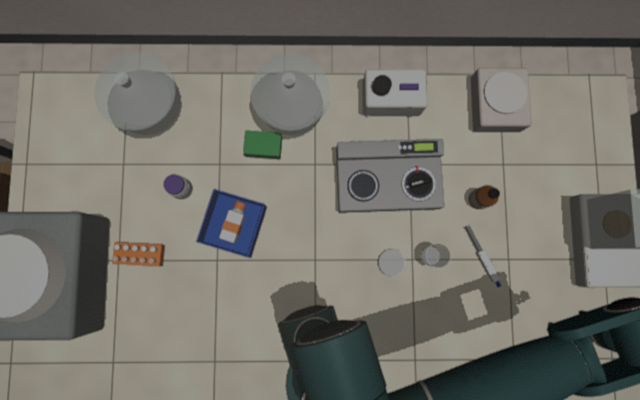

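View pics/side0.png

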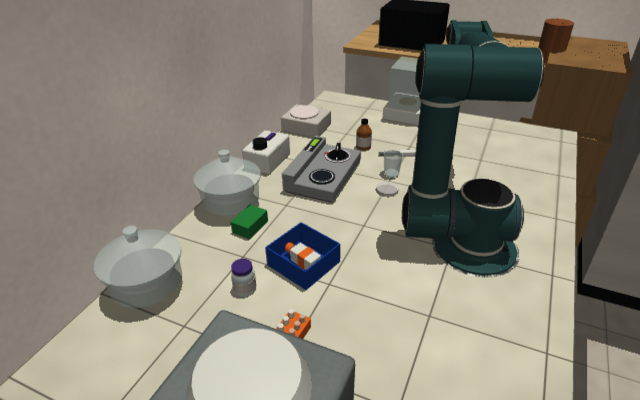

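The top picture shows the tray at about (231,223), with the bottle's base at (228,237) and its cap at (239,205). The platform is at (363,185), the dial at (419,183) and the petri dish at (391,262). The side view agrees, and the bench between tray and reader is clear.

```bash
cat > h.py <<'E'
import numpy as np, cv2
from scipy.spatial.transform import Rotation as Rot
from plant import status, viewer
def pose(s=None):
    s=s or status.sense(); q=s["eef_rot"]
    return np.array(s["position"]), Rot.from_quat([q[1],q[2],q[3],q[0]])
def rays(c,uv,p=None):
    "pixels -> origin, unit rays (world)"
    uv=np.atleast_2d(np.asarray(uv,float)); K=np.array(c["camera_matrix"])
    a=(uv-K[:2,2])/[K[0,0],K[1,1]]
    if "R" in c:
        R=np.array(c["R"]); d=np.c_[a,np.ones(len(a))]@R; o=-R.T@np.array(c["t"])
    else:
        r=np.linalg.norm(a,axis=1,keepdims=True)+1e-9
        d=np.c_[a/r*np.sin(r),np.cos(r)]; H=np.array(c["hand_eye"]); P,Q=p
        d=Q.apply(d@H[:3,:3].T); o=P+Q.apply(H[:3,3])
    return o,d/np.linalg.norm(d,axis=1,keepdims=True)
def plane(c,uv,z,p=None):
    o,d=rays(c,uv,p); return o+d*((z-o[2])/d[:,2:])
def wrist(name):
    p=pose(); c=viewer.read_camera("wrist"); cv2.imwrite(f"pics/{name}.png",c["color"][:,:,::-1])
    np.save(f"pics/{name}.npy",dict(c=c,p=(p[0],p[1].as_quat())),allow_pickle=True); return c,p
def load(name):
    d=np.load(f"pics/{name}.npy",allow_pickle=True).item(); return d["c"],(d["p"][0],Rot.from_quat(d["p"][1]))
def tool(zdir,ydir):
    z=np.array(zdir,float); z/=np.linalg.norm(z); y=np.array(ydir,float); y-=z*(y@z); y/=np.linalg.norm(y)
    return Rot.from_matrix(np.c_[np.cross(y,z),y,z])
def rel(P,Q):
    p,q=pose(); 
    best=min([Q,Q*Rot.from_euler("z",180,degrees=True)],key=lambda k:(q.inv()*k).magnitude())
    print("turn",(q.inv()*best).as_rotvec(degrees=True).round(1).tolist(),"offset",(q.inv().apply(np.array(P)-p)*1000).round(0).tolist())
E
python3 - <<'E'
from h import *; import pickle
c=pickle.load(open("c0.pkl","rb"))["top"]
for n,uv,z in [("bottle base",(228,237),.03),("cap",(239,205),.03),("tray",(231,223),.0),("tray rim corners",(217,190),.08),("",(266,206),.08),("",(250,256),.08),("",(198,241),.08),("platform",(363,185),.066),("dial",(419,183),.1),("petri",(391,262),.016),("beaker",(432,256),.0),("tipbox",(262,145),.055),("reagent",(482,198),0)]:
    print(n,plane(c,uv,z).round(3))
print(pose()[1].as_matrix().round(3))
# camera view axis aim: straight down over (x,y)
rel([0.46,0.24,0.30],tool([0,0,-1],[-1,0,0])); rel([0.46,0.24,0.30],tool([0,0,-1],[0,-1,0]))
E
```

```text
bottle base [[0.463 0.321 0.03 ]]
cap [[0.567 0.288 0.03 ]]
tray [[0.511 0.318 0.   ]]
tray rim corners [[0.608 0.349 0.08 ]]
 [[0.557 0.195 0.08 ]]
 [[0.402 0.243 0.08 ]]
 [[0.448 0.404 0.08 ]]
platform [[ 0.626 -0.112  0.066]]
dial [[ 0.627 -0.284  0.1  ]]
petri [[ 0.381 -0.205  0.016]]
beaker [[ 0.4   -0.344  0.   ]]
tipbox [[0.76  0.213 0.055]]
reagent [[ 0.593 -0.519  0.   ]]
[[ 0.943  0.332 -0.   ]
 [ 0.332 -0.943  0.001]
 [ 0.    -0.001 -1.   ]]
turn [-0.0, -0.0, -70.6] offset [514.0, -748.0, -47.0]
turn [-0.1, 0.0, 19.4] offset [514.0, -748.0, -47.0]
```

```bash
python3 - <<'E'
from h import *
rel([0.60,-0.20,0.32],tool([0,0,-1],[0,-1,0]))
E
```

```text
turn [-0.1, 0.0, 19.4] offset [499.0, -287.0, -67.0]
```

Request:
apply_moves([
  {"turn": [0,0,0],"offset": [0,0,-40],"fingers": 1},
  {"turn": [0,0,0],"offset": [0,0,-67],"fingers": 1},
  {"turn": [0,0,19.4],"offset": [499,-287,-67],"fingers": 1},
  {"turn": [0,0,19.4],"offset": [499,-287,-67],"fingers": 1},
  {"turn": [0,0,19.4],"offset": [499,-287,-67],"fingers": 1},
  {"turn": [0,0,19.4],"offset": [499,-287,-67],"fingers": 1},
  {"turn": [0,0,19.4],"offset": [499,-287,-67],"fingers": 1},
  {"turn": [0,0,19.4],"offset": [499,-287,-67],"fingers": 1},
  {"turn": [0,0,19.4],"offset": [499,-287,-67],"fingers": 1},
  {"turn": [0,0,19.4],"offset": [499,-287,-67],"fingers": 1},
  {"turn": [0,0,19.4],"offset": [499,-287,-67],"fingers": 1},
  {"turn": [0,0,19.4],"offset": [499,-287,-67],"fingers": 1},
  {"turn": [0,0,19.4],"offset": [499,-287,-67],"fingers": 1},
  {"turn": [0,0,19.4],"offset": [499,-287,-67],"fingers": 1},
  {"turn": [0,0,19.4],"offset": [499,-287,-67],"fingers": 1},
  {"turn": [0,0,19.4],"offset": [499,-287,-67],"fingers": 1},
  {"turn": [0,0,19.4],"offset": [499,-287,-67],"fingers": 1},
  {"turn": [0,0,19.4],"offset": [499,-287,-67],"fingers": 1},
  {"turn": [0,0,19.4],"offset": [499,-287,-67],"fingers": 1},
  {"turn": [0,0,19.4],"offset": [499,-287,-67],"fingers": 1},
])

```text
time_s: 1.82
position: [0.599, -0.2009, 0.3203]
eef_rot: [0.0, 1.0, -0.0, -0.0]
ft_force: [-1.1, -0.1, 1.0]
width: 0.0853
grasp_force: 0.0
```

```bash
python3 - <<'E'
from h import *
wrist("w1"); print(pose()[0], status.sense()["qvel"].round(2),status.sense()["q"].round(2))
rel([0.50,0.29,0.32],tool([0,0,-1],[-.3,-.95,0]))
E
```

```text
[ 0.59897324 -0.20106179  0.3204104 ] [-0. -0. -0.  0. -0.  0.] [-0.36  0.01  1.44 -0.    1.69  1.21]
turn [0.0, -0.0, 17.5] offset [-100.0, -491.0, 0.0]
```

View pics/w1.png

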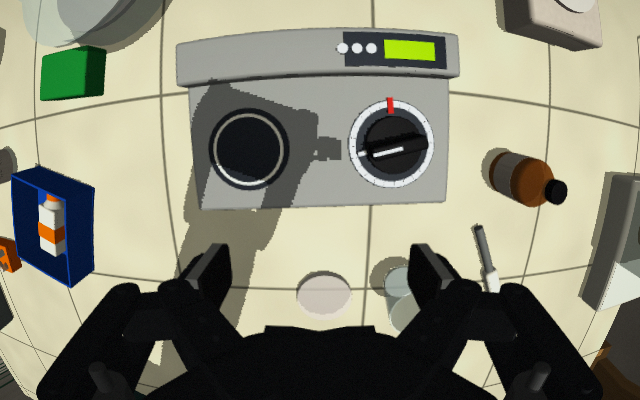

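The wrist view shows the platform ring centred near (248,149) and the dial near (392,142). The red index is at (390,105), and the white pointer is at about (360,153) with the line on the bar running from (375,155) to (403,149). Next I go over the tray.

Request:
apply_moves([
  {"turn": [0,0,17.5],"offset": [-100,-491,0],"fingers": 1},
  {"turn": [0,0,17.5],"offset": [-100,-491,0],"fingers": 1},
  {"turn": [0,0,17.5],"offset": [-100,-491,0],"fingers": 1},
  {"turn": [0,0,17.5],"offset": [-100,-491,0],"fingers": 1},
  {"turn": [0,0,17.5],"offset": [-100,-491,0],"fingers": 1},
  {"turn": [0,0,17.5],"offset": [-100,-491,0],"fingers": 1},
  {"turn": [0,0,17.5],"offset": [-100,-491,0],"fingers": 1},
  {"turn": [0,0,17.5],"offset": [-100,-491,0],"fingers": 1},
  {"turn": [0,0,17.5],"offset": [-100,-491,0],"fingers": 1},
  {"turn": [0,0,17.5],"offset": [-100,-491,0],"fingers": 1},
  {"turn": [0,0,17.5],"offset": [-100,-491,0],"fingers": 1},
  {"turn": [0,0,17.5],"offset": [-100,-491,0],"fingers": 1},
  {"turn": [0,0,17.5],"offset": [-100,-491,0],"fingers": 1},
  {"turn": [0,0,17.5],"offset": [-100,-491,0],"fingers": 1},
  {"turn": [0,0,17.5],"offset": [-100,-491,0],"fingers": 1},
  {"turn": [0,0,17.5],"offset": [-100,-491,0],"fingers": 1},
  {"turn": [0,0,17.5],"offset": [-100,-491,0],"fingers": 1},
  {"turn": [0,0,17.5],"offset": [-100,-491,0],"fingers": 1},
])

```text
time_s: 3.37
position: [0.4999, 0.2897, 0.3205]
eef_rot: [-0.0, 0.988, -0.153, 0.0]
ft_force: [-0.6, 0.2, 0.1]
width: 0.0851
grasp_force: 0.0
```

```bash
python3 - <<'E'
from h import *
wrist("w2"); print(pose()[0])
c,p=load("w1"); im=c["color"].astype(int); R,G,B=im[...,0],im[...,1],im[...,2]
def pts(m,box):
    mm=np.zeros_like(m); x0,y0,x1,y1=box; mm[y0:y1,x0:x1]=m[y0:y1,x0:x1]; v,u=np.nonzero(mm); return np.c_[u,v]
white=(im.min(2)>125)&(im.max(2)-im.min(2)<30)
def circ(X):
    A=np.c_[2*X[:,:2],np.ones(len(X))]; s=np.linalg.lstsq(A,(X[:,:2]**2).sum(1),rcond=None)[0]; return s[:2],np.sqrt(s[2]+s[:2]@s[:2])
# platform ring: bright pixels darker bg
u=pts(im.min(2)>90,(205,108,292,192)); X=plane(c,u,.066,p)
d=np.linalg.norm(X[:,:2]-X[:,:2].mean(0),axis=1)
ctr=np.median(X[:,:2],0)
for _ in range(8):
    d=np.linalg.norm(X[:,:2]-ctr,axis=1); k=abs(d-.045)<.005; ctr,r=circ(X[k])
print("platform",ctr,r,k.sum())
u=pts(white,(340,90,445,195)); X=plane(c,u,.062,p); ctr=X[:,:2].mean(0)
for _ in range(8):
    d=np.linalg.norm(X[:,:2]-ctr,axis=1); k=(d>.036)&(d<.056); ctr,r=circ(X[k])
print("dial ring",ctr,r,k.sum(),np.percentile(d,[50,90,99]))
u=pts((R>150)&(G<80),(375,90,405,125)); X=plane(c,u,.062,p).mean(0); print("index",X,np.linalg.norm(X[:2]-ctr),len(u))
np.save("w1roi.npy",0); cv2.imwrite("pics/dial.png",cv2.resize(c["color"][85:200,340:445,::-1],None,fx=5,fy=5,interpolation=cv2.INTER_CUBIC))
E
```

```text
[0.49986709 0.28989024 0.32048683]
platform [ 0.60514878 -0.09601343] 0.0448804461204409 199
dial ring [ 0.63212071 -0.2921973 ] 0.05118228483250356 1780 [0.06313418 0.0796818  0.09146185]
index [ 0.67996645 -0.28708967  0.062     ] 0.048117589983518116 83
```

View pics/w2.png

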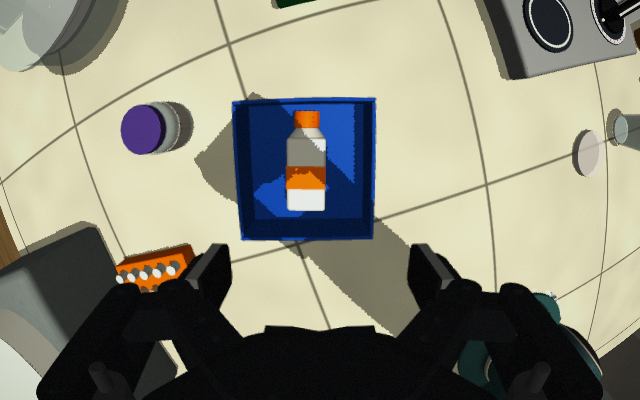

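View pics/dial.png

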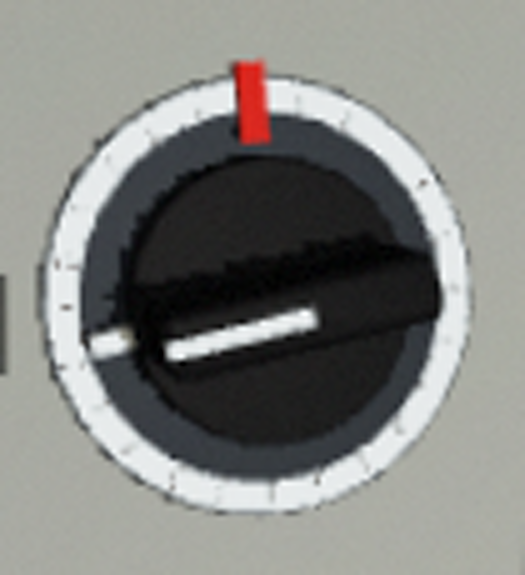

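The wrist view centres the tray. The bottle's base edge is at row 210, its cap at row 110 and its body spans columns 286–327. The dial crop shows the red index at the top and the pointer at the left, about 100° counter-clockwise of the index.

```bash
python3 - <<'E'
from h import *
c,p=load("w1"); im=c["color"].astype(int); R,G,B=im[...,0],im[...,1],im[...,2]
def pts(m,box):
    mm=np.zeros_like(m); x0,y0,x1,y1=box; mm[y0:y1,x0:x1]=m[y0:y1,x0:x1]; v,u=np.nonzero(mm); return np.c_[u,v]
def circ(X):
    A=np.c_[2*X[:,:2],np.ones(len(X))]; s=np.linalg.lstsq(A,(X[:,:2]**2).sum(1),rcond=None)[0]; return s[:2],np.sqrt(s[2]+s[:2]@s[:2])
for th in (185,200):
  for z in (.06,.066):
    u=pts(im.min(2)>th,(340,90,445,195)); X=plane(c,u,z,p); ctr=X[:,:2].mean(0)
    for _ in range(8):
        d=np.linalg.norm(X[:,:2]-ctr,axis=1); k=(d>.04)&(d<.06); ctr,r=circ(X[k])
    print("dial ring",th,z,ctr,r,k.sum())
# pointer white pixels inside radius
print("inner white",[(q.round(4).tolist()) for q in [X[(d<.04)].mean(0)]])
ip=plane(c,[(390,106)],.064,p)[0]; pt=plane(c,[(362,153.4)],.068,p)[0]; l1=plane(c,[(374.5,155.2)],.106,p)[0]; l2=plane(c,[(402.5,148.6)],.106,p)[0]
print("idx",ip,"ptr",pt,"line",l1,l2,np.degrees(np.arctan2(*(l1-l2)[[1,0]])))
# bottle
c,p=load("w2"); im=c["color"].astype(int); R,G,B=im[...,0],im[...,1],im[...,2]
m=(R>100)&(R>=B-25); m[:105]=0;m[220:]=0;m[:,:270]=0;m[:,340:]=0
m=cv2.morphologyEx(m.astype(np.uint8),cv2.MORPH_OPEN,np.ones((3,3)))
v,u=np.nonzero(m); print("box",u.min(),u.max(),v.min(),v.max())
body=[];
for row in range(150,206,5):
    w=np.nonzero(m[row])[0]; L,Rr=plane(c,[(w.min()-.5,row),(w.max()+.5,row)],.055,p); body.append(np.r_[(L+Rr)[:2]/2,np.linalg.norm(L-Rr)])
body=np.array(body); print(body.round(4))
print("base",plane(c,[(306,v.max()+.5)],.055,p),"cap end",plane(c,[(307,v.min()-.5)],.03,p),plane(c,[(307,v.min())],.047,p))
d=body[0,:2]-body[-1,:2]; print("axis ang",np.degrees(np.arctan2(d[1],d[0])))
o=(B>60)&(B>R+25); o=cv2.morphologyEx(o.astype(np.uint8),cv2.MORPH_CLOSE,np.ones((9,9)))
v,u=np.nonzero(o[80:250,220:390]); r=cv2.minAreaRect(np.c_[u+220,v+80].astype(np.float32)); print(plane(c,cv2.boxPoints(r),.08,p).round(3))
E
```

```text
dial ring 185 0.06 [ 0.6318263  -0.29212576] 0.051177951660871905 1383
dial ring 185 0.066 [ 0.63234971 -0.29066241] 0.050384084839976515 1381
dial ring 200 0.06 [ 0.63179744 -0.29209124] 0.051215455425690816 1279
dial ring 200 0.066 [ 0.63232395 -0.29063735] 0.05041490156871269 1278
inner white [[0.6229, -0.2819, 0.066]]
idx [ 0.67941298 -0.28670681  0.064     ] ptr [ 0.62039576 -0.25246546  0.068     ] line [ 0.62321862 -0.26112242  0.106     ] [ 0.6313097 -0.2927246  0.106    ] 104.3609008320342
box 286 325 111 210
[[0.5276 0.2988 0.0488]
 [0.5218 0.3014 0.0477]
 [0.5158 0.3033 0.0478]
 [0.5097 0.3053 0.048 ]
 [0.5036 0.3073 0.0507]
 [0.4974 0.3093 0.0509]
 [0.4913 0.3113 0.0511]
 [0.4852 0.3139 0.05  ]
 [0.4788 0.3154 0.0489]
 [0.4725 0.3174 0.0491]
 [0.4661 0.3195 0.0493]
 [0.4597 0.3216 0.0495]]
base [[0.45237958 0.32328496 0.055     ]] cap end [[0.57492188 0.28335013 0.03      ]] [[0.5738273  0.28299393 0.047     ]]
axis ang -18.551816927311723
[[0.618 0.361 0.08 ]
 [0.566 0.202 0.08 ]
 [0.395 0.248 0.08 ]
 [0.45  0.425 0.08 ]]
```

```bash
python3 - <<'E'
from h import *
rel([0.509,0.304,0.037],tool([0,0,-1],[-.314,-.9495,0]))
# platform ring again
c,p=load("w1"); im=c["color"].astype(int)
g=im[105:195,203:295].min(2).astype(np.uint8); 
m=np.zeros((400,640),np.uint8); m[105:195,203:295]=(g<60)*255
n,lab,st,ce=cv2.connectedComponentsWithStats(m); print(st[1:][st[1:,4]>100],ce[1:][st[1:,4]>100])
# inner dark disc (inside white ring): component containing (248,149)
comp=(lab==lab[149,248]).astype(np.uint8); cn=max(cv2.findContours(comp,0,cv2.CHAIN_APPROX_NONE)[0],key=cv2.contourArea)[:,0]
X=plane(c,cn,.066,p); A=np.c_[2*X[:,:2],np.ones(len(X))]; s=np.linalg.lstsq(A,(X[:,:2]**2).sum(1),rcond=None)[0]; print("inner disc",s[:2],np.sqrt(s[2]+s[:2]@s[:2]),np.ptp(X,axis=0))
E
```

```text
turn [-0.0, -0.0, 0.7] offset [4.0, -16.0, 283.0]
[[ 208  108   82   82 1237]
 [ 217  117   63   65 3203]] [[251.4995958  145.43977365]
 [247.89041524 148.84295973]]
inner disc [ 0.62592907 -0.11162619] 0.03983804785673573 [0.08015739 0.0799096  0.        ]
```

Request:
apply_moves([
  {"turn": [0,0,0.7],"offset": [4,-16,40],"fingers": 1},
  {"turn": [0,0,0.7],"offset": [4,-16,80],"fingers": 1},
  {"turn": [0,0,0.7],"offset": [4,-16,120],"fingers": 1},
  {"turn": [0,0,0.7],"offset": [4,-16,155],"fingers": 1},
  {"turn": [0,0,0.7],"offset": [4,-16,185],"fingers": 1},
  {"turn": [0,0,0.7],"offset": [4,-16,210],"fingers": 1},
  {"turn": [0,0,0.7],"offset": [4,-16,230],"fingers": 1},
  {"turn": [0,0,0.7],"offset": [4,-16,250],"fingers": 1},
  {"turn": [0,0,0.7],"offset": [4,-16,265],"fingers": 1},
  {"turn": [0,0,0.7],"offset": [4,-16,275],"fingers": 1},
  {"turn": [0,0,0.7],"offset": [4,-16,282],"fingers": 1},
  {"turn": [0,0,0.7],"offset": [4,-16,282],"fingers": 1},
])

```text
time_s: 4.42
position: [0.5078, 0.3045, 0.0372]
eef_rot: [0.0, 0.987, -0.158, -0.001]
ft_force: [-0.8, -0.5, 0.3]
width: 0.0853
grasp_force: 0.0
```

Request:
apply_moves([
  {"turn": [0,0,0],"offset": [0,0,0],"fingers": 0.5},
  {"turn": [0,0,0],"offset": [0,0,0],"fingers": 0.3},
  {"turn": [0,0,0],"offset": [0,0,0],"fingers": 0.3},
  {"turn": [0,0,0],"offset": [0,0,0],"fingers": 0.3},
  {"turn": [0,0,0],"offset": [0,0,0],"fingers": 0.3},
  {"turn": [0,0,0],"offset": [0,0,0],"fingers": 0.3},
  {"turn": [0,0,0],"offset": [0,0,0],"fingers": 0.3},
  {"turn": [0,0,0],"offset": [0,0,0],"fingers": 0.3},
], grip_force=40)

```text
time_s: 5.08
position: [0.5086, 0.3052, 0.0395]
eef_rot: [-0.001, 0.987, -0.158, 0.001]
ft_force: [-0.1, -0.3, 5.9]
width: 0.0499
grasp_force: 42.8
```

Request:
apply_moves([
  {"turn": [0,0,0],"offset": [0,0,-20],"fingers": 0.3},
  {"turn": [0,0,0],"offset": [0,0,-50],"fingers": 0.3},
  {"turn": [0,0,0],"offset": [0,0,-90],"fingers": 0.3},
  {"turn": [0,0,0],"offset": [0,0,-130],"fingers": 0.3},
  {"turn": [0,0,0],"offset": [0,0,-160],"fingers": 0.3},
  {"turn": [0,0,0],"offset": [0,0,-160],"fingers": 0.3},
])

```text
time_s: 5.58
position: [0.5096, 0.3058, 0.2058]
eef_rot: [-0.003, 0.987, -0.158, 0.004]
ft_force: [0.5, 0.1, -2.6]
width: 0.0495
grasp_force: 43.2
```

```bash
python3 - <<'E'
from h import *
s=status.sense(); print(s["q"].round(2),s["width"],s["grasp_force"],pose()[0])
rel([0.50,0.03,0.2],tool([0,0,-1],[-1,0,0]))
E
```

```text
[ 0.5  -0.05  1.69 -0.    1.49  2.39] 0.04946860112653112 43.17018270492554 [0.50959382 0.30577723 0.205825  ]
turn [-0.6, -0.1, 71.8] offset [77.0, 265.0, 5.0]
```

Request:
apply_moves([
  {"turn": [0,0,-7],"offset": [77,265,5],"fingers": 0.3},
  {"turn": [0,0,-14],"offset": [77,265,5],"fingers": 0.3},
  {"turn": [0,0,-21],"offset": [77,265,5],"fingers": 0.3},
  {"turn": [0,0,-108.2],"offset": [77,265,5],"fingers": 0.3},
  {"turn": [0,0,-108.2],"offset": [77,265,5],"fingers": 0.3},
  {"turn": [0,0,-108.2],"offset": [77,265,5],"fingers": 0.3},
  {"turn": [0,0,-108.2],"offset": [77,265,5],"fingers": 0.3},
  {"turn": [0,0,-108.2],"offset": [77,265,5],"fingers": 0.3},
  {"turn": [0,0,-108.2],"offset": [77,265,5],"fingers": 0.3},
  {"turn": [0,0,-108.2],"offset": [77,265,5],"fingers": 0.3},
  {"turn": [0,0,-108.2],"offset": [77,265,5],"fingers": 0.3},
  {"turn": [0,0,-108.2],"offset": [77,265,5],"fingers": 0.3},
  {"turn": [0,0,-108.2],"offset": [77,265,5],"fingers": 0.3},
  {"turn": [0,0,-108.2],"offset": [77,265,5],"fingers": 0.3},
  {"turn": [0,0,-108.2],"offset": [77,265,5],"fingers": 0.3},
  {"turn": [0,0,-108.2],"offset": [77,265,5],"fingers": 0.3},
  {"turn": [0,0,-108.2],"offset": [77,265,5],"fingers": 0.3},
  {"turn": [0,0,-108.2],"offset": [77,265,5],"fingers": 0.3},
  {"turn": [0,0,-108.2],"offset": [77,265,5],"fingers": 0.3},
  {"turn": [0,0,-108.2],"offset": [77,265,5],"fingers": 0.3},
])

```text
time_s: 7.25
position: [0.4985, 0.0292, 0.1932]
eef_rot: [-0.0, 0.708, 0.706, -0.0]
ft_force: [0.7, 0.2, -2.7]
width: 0.0496
grasp_force: 43.9
```

```bash
python3 - <<'E'
from h import *
s=status.sense(); print(s["q"].round(2),pose()[0])
rel([0.50,0.03,0.037],tool([0,0,-1],[1,0,0]))
E
```

```text
[ 0.01 -0.25  1.89  0.    1.51  0.01] [0.4984689  0.02915399 0.19316008]
turn [-0.0, -0.0, -0.1] offset [1.0, 2.0, 156.0]
```

Request:
apply_moves([
  {"turn": [0,0,0],"offset": [0,0,40],"fingers": 0.3},
  {"turn": [0,0,0],"offset": [0,0,80],"fingers": 0.3},
  {"turn": [0,0,0],"offset": [0,0,110],"fingers": 0.3},
  {"turn": [0,0,0],"offset": [0,0,130],"fingers": 0.3},
  {"turn": [0,0,0],"offset": [0,0,142],"fingers": 0.3},
  {"turn": [0,0,0],"offset": [0,0,150],"fingers": 0.3},
  {"turn": [0,0,0],"offset": [0,0,153],"fingers": 0.3},
  {"turn": [0,0,0],"offset": [0,0,155],"fingers": 0.3},
  {"turn": [0,0,0],"offset": [0,0,156],"fingers": 0.3},
  {"turn": [0,0,0],"offset": [0,0,156],"fingers": 0.3},
])

```text
time_s: 8.08
position: [0.4991, 0.0291, 0.0382]
eef_rot: [0.0, 0.707, 0.707, 0.001]
ft_force: [-0.0, -0.5, -2.4]
width: 0.0495
grasp_force: 43.8
```

Still carrying the weight (−2.4 N), so I lower it a little more, then release and back up.

Request:
apply_moves([
  {"turn": [0,0,0],"offset": [0,0,1],"fingers": 0.3},
  {"turn": [0,0,0],"offset": [0,0,2],"fingers": 0.3},
  {"turn": [0,0,0],"offset": [0,0,3],"fingers": 0.3},
  {"turn": [0,0,0],"offset": [0,0,3],"fingers": 0.3},
])

```text
time_s: 8.42
position: [0.4987, 0.0291, 0.0345]
eef_rot: [0.0, 0.707, 0.707, 0.0]
ft_force: [1.2, -0.2, -2.9]
width: 0.0496
grasp_force: 44.0
```

Request:
apply_moves([
  {"turn": [0,0,0],"offset": [0,0,1],"fingers": 0.3},
  {"turn": [0,0,0],"offset": [0,0,1.5],"fingers": 0.3},
  {"turn": [0,0,0],"offset": [0,0,2],"fingers": 0.3},
  {"turn": [0,0,0],"offset": [0,0,2],"fingers": 0.3},
])

```text
time_s: 8.75
position: [0.4988, 0.0291, 0.0344]
eef_rot: [0.0, 0.707, 0.707, -0.0]
ft_force: [-16.0, -1.1, 27.8]
width: 0.0492
grasp_force: 47.5
```

Request:
apply_moves([
  {"turn": [0,0,0],"offset": [0,0,-1.5],"fingers": 0.3},
  {"turn": [0,0,0],"offset": [0,0,-1.5],"fingers": 0.6},
  {"turn": [0,0,0],"offset": [0,0,-1.5],"fingers": 0.9},
  {"turn": [0,0,0],"offset": [0,0,-1.5],"fingers": 1},
  {"turn": [0,0,0],"offset": [0,0,-1.5],"fingers": 1},
  {"turn": [0,0,0],"offset": [0,0,-1.5],"fingers": 1},
  {"turn": [0,0,0],"offset": [0,0,-30],"fingers": 1},
  {"turn": [0,0,0],"offset": [0,0,-70],"fingers": 1},
  {"turn": [0,0,0],"offset": [0,0,-110],"fingers": 1},
  {"turn": [0,0,0],"offset": [0,0,-150],"fingers": 1},
  {"turn": [0,0,0],"offset": [0,0,-185],"fingers": 1},
  {"turn": [0,0,0],"offset": [0,0,-200],"fingers": 1},
  {"turn": [0,0,0],"offset": [0,0,-200],"fingers": 1},
  {"turn": [0,0,0],"offset": [0,0,-200],"fingers": 1},
])

```text
time_s: 9.92
position: [0.4987, 0.0291, 0.2327]
eef_rot: [0.0, 0.707, 0.707, 0.0]
ft_force: [-0.4, -0.3, -1.1]
width: 0.0853
grasp_force: 0.0
```

```bash
python3 - <<'E'
from h import *
wrist("w3"); print(pose()[0])
E
```

```text
[0.49834901 0.0291244  0.23140973]
```

View pics/w3.png

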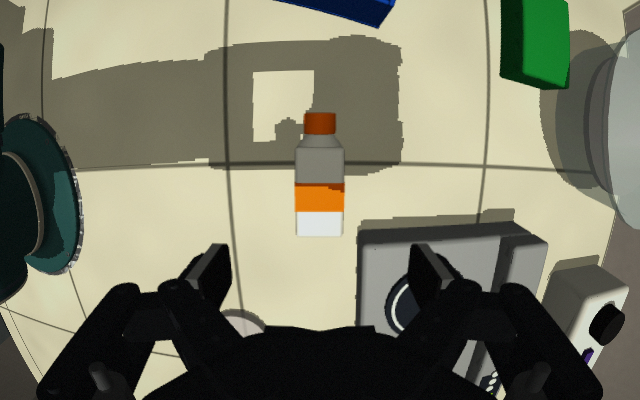

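The bottle lies flat on the bench with its base edge at about row 237, its body in columns 295–344 and its cap towards +y at row 112.

```bash
python3 - <<'E'
from h import *
c,p=load("w3"); im=c["color"].astype(int); R,G,B=im[...,0],im[...,1],im[...,2]
def edge(row,f):  # column extents by nongreenish/white-orange vs bench beige (R-B>25,bright)
    return f
rows=[190,200,206]; out=[]
org=(R>150)&(R-B>110); org[:170]=0; org[225:]=0; org[:,:270]=0; org[:,370:]=0
out=[]
for r in range(188,210,3):
    w=np.nonzero(org[r])[0]; L,Q=plane(c,[(w.min()-.5,r),(w.max()+.5,r)],.05,p); out.append([*(L+Q)[:2]/2,np.linalg.norm(L-Q)])
out=np.array(out); print(out.round(4))
col=im[:,320]; 
for r in range(228,244): print(r,col[r].tolist(),end=" ")
print("\nbase(237)",plane(c,[(320,236.5)],.05,p),"cap row112",plane(c,[(320,112)],.025,p),plane(c,[(320,112)],.042,p))
cap=(R>80)&(R-B>70); cap[145:]=0;cap[:100]=0;cap[:,:290]=0;cap[:,350:]=0; v,u=np.nonzero(cap); print("cap px",u.min(),u.max(),v.min(),v.max(),plane(c,[(u.mean(),v.mean())],.035,p))
E
```

```text
[[0.4907 0.0243 0.0352]
 [0.4967 0.0212 0.0474]
 [0.4988 0.0181 0.0516]
 [0.4988 0.0149 0.0497]
 [0.4988 0.0118 0.0498]
 [0.4988 0.0086 0.05  ]
 [0.4988 0.0054 0.0501]
 [0.4988 0.0022 0.0503]]
228 [222, 228, 224] 229 [224, 228, 225] 230 [223, 227, 223] 231 [223, 228, 224] 232 [222, 228, 223] 233 [223, 228, 224] 234 [223, 228, 223] 235 [223, 228, 214] 236 [212, 213, 192] 237 [215, 211, 184] 238 [222, 216, 184] 239 [220, 215, 182] 240 [220, 216, 181] 241 [220, 215, 181] 242 [221, 216, 181] 243 [221, 215, 181] 
base(237) [[ 0.49988606 -0.028167    0.05      ]] cap row112 [[0.49965612 0.10025311 0.025     ]] [[0.4995966 0.1000322 0.042    ]]
cap px 303 334 113 133 [[0.4987725 0.0888672 0.035    ]]
```

```bash
python3 - <<'E'
from h import *
s=2**-.5; z=np.array([0,-s,-s]); g=np.array([.4988,.049,.028])
Q=tool(z,[1,0,0])
rel(g-.133*z,Q); rel(g-.003*z,Q)
E
```

```text
turn [-0.0, -45.0, 0.0] offset [114.0, 1.0, 109.0]
turn [-0.0, -45.0, 0.0] offset [22.0, 1.0, 201.0]
```

Request:
apply_moves([
  {"turn": [0,-7,0],"offset": [40,1,0],"fingers": 1},
  {"turn": [0,-14,0],"offset": [70,1,20],"fingers": 1},
  {"turn": [0,-21,0],"offset": [100,1,50],"fingers": 1},
  {"turn": [0,-28,0],"offset": [114,1,80],"fingers": 1},
  {"turn": [0,-35,0],"offset": [114,1,109],"fingers": 1},
  {"turn": [0,-42,0],"offset": [114,1,109],"fingers": 1},
  {"turn": [0,-45,0],"offset": [114,1,109],"fingers": 1},
  {"turn": [0,-45,0],"offset": [114,1,109],"fingers": 1},
  {"turn": [0,-45,0],"offset": [114,1,109],"fingers": 1},
  {"turn": [0,-45,0],"offset": [114,1,109],"fingers": 1},
  {"turn": [0,-45,0],"offset": [114,1,109],"fingers": 1},
  {"turn": [0,-45,0],"offset": [114,1,109],"fingers": 1},
])

```text
time_s: 10.97
position: [0.4998, 0.1425, 0.1241]
eef_rot: [0.27, 0.654, 0.653, -0.269]
ft_force: [-0.6, 0.1, 0.2]
width: 0.0858
grasp_force: 0.0
```

```bash
python3 - <<'E'
from h import *
s=2**-.5; z=np.array([0,-s,-s]); g=np.array([.4988,.049,.028])
Q=tool(z,[1,0,0]); st=status.sense(); print(st["q"].round(2),pose()[0],st["ft_force"])
rel(g-.003*z,Q)
E
```

```text
[ 0.54  0.09  1.82 -0.65  1.68  0.62] [0.49976228 0.14252932 0.12414624] [-0.56159304  0.13822881  0.18959444]
turn [0.0, -0.1, -0.1] offset [2.0, -1.0, 131.0]
```

Request:
apply_moves([
  {"turn": [0,0,0],"offset": [1,-1,30],"fingers": 1},
  {"turn": [0,0,0],"offset": [1,-1,60],"fingers": 1},
  {"turn": [0,0,0],"offset": [1,-1,85],"fingers": 1},
  {"turn": [0,0,0],"offset": [1,-1,105],"fingers": 1},
  {"turn": [0,0,0],"offset": [1,-1,118],"fingers": 1},
  {"turn": [0,0,0],"offset": [1,-1,126],"fingers": 1},
  {"turn": [0,0,0],"offset": [1,-1,130],"fingers": 1},
  {"turn": [0,0,0],"offset": [1,-1,130],"fingers": 1},
  {"turn": [0,0,0],"offset": [1,-1,130],"fingers": 1},
])

```text
time_s: 11.72
position: [0.499, 0.0523, 0.0314]
eef_rot: [0.271, 0.653, 0.653, -0.27]
ft_force: [0.6, 0.6, 0.3]
width: 0.0857
grasp_force: 0.0
```

Request:
apply_moves([
  {"turn": [0,0,0],"offset": [0,0,0],"fingers": 0.6},
  {"turn": [0,0,0],"offset": [0,0,0],"fingers": 0.3},
  {"turn": [0,0,0],"offset": [0,0,0],"fingers": 0.3},
  {"turn": [0,0,0],"offset": [0,0,0],"fingers": 0.3},
  {"turn": [0,0,0],"offset": [0,0,0],"fingers": 0.3},
  {"turn": [0,0,0],"offset": [0,0,0],"fingers": 0.3},
  {"turn": [0,0,0],"offset": [0,0,0],"fingers": 0.3},
  {"turn": [0,0,0],"offset": [0,0,0],"fingers": 0.3},
], grip_force=60)

```text
time_s: 12.38
position: [0.4988, 0.0524, 0.0312]
eef_rot: [0.271, 0.653, 0.653, -0.27]
ft_force: [-0.8, 5.6, 6.0]
width: 0.0499
grasp_force: 62.5
```

```bash
python3 - <<'E'
from h import *
s=2**-.5; p,q=pose(); print(p,status.sense()["ft_force"],q.as_matrix().round(3).tolist())
# bottle pose in tool: base (.4988,-.029,.025), axis +y
b=np.array([.4988,-.029,.025]); bt=q.inv().apply(b-p); at=q.inv().apply([0,1,0]); np.save("bt.npy",np.array([bt,at])); print("in tool",bt,at)
# target: axis up, tool lean -y, reader yaw ignored
Q=tool([0,s,-s],[1,0,0]); print("axis after",Q.apply(at))
for h in (.12,.02): 
    P=np.array([.626,-.1115,.066+h])-Q.apply(bt); print(h,P); rel(P,Q)
E
```

```text
[0.49882927 0.0523502  0.03118991] [-0.77450344  5.64014296  5.99951504] [[0.0, 1.0, 0.001], [0.707, 0.001, -0.707], [-0.707, 0.001, -0.707]]
in tool [-5.31679488e-02 -7.75712660e-05  6.18816185e-02] [ 7.07353447e-01  5.37913643e-04 -7.06859825e-01]
axis after [5.37913643e-04 3.49043776e-04 9.99999794e-01]
0.12 [ 0.62607757 -0.11766149  0.26735233]
turn [0.0, 90.0, 0.0] offset [-287.0, 127.0, -47.0]
0.02 [ 0.62607757 -0.11766149  0.16735233]
turn [0.0, 90.0, 0.0] offset [-216.0, 127.0, 24.0]
```

Request:
apply_moves([
  {"turn": [0,0,0],"offset": [-15,0,-15],"fingers": 0.3},
  {"turn": [0,0,0],"offset": [-40,0,-40],"fingers": 0.3},
  {"turn": [0,0,0],"offset": [-68,0,-68],"fingers": 0.3},
  {"turn": [0,0,0],"offset": [-95,0,-95],"fingers": 0.3},
  {"turn": [0,0,0],"offset": [-120,0,-120],"fingers": 0.3},
  {"turn": [0,0,0],"offset": [-145,0,-145],"fingers": 0.3},
  {"turn": [0,6,0],"offset": [-155,0,-155],"fingers": 0.3},
  {"turn": [0,13,0],"offset": [-160,0,-160],"fingers": 0.3},
  {"turn": [0,20,0],"offset": [-160,0,-160],"fingers": 0.3},
  {"turn": [0,27,0],"offset": [-160,0,-160],"fingers": 0.3},
  {"turn": [0,34,0],"offset": [-160,0,-160],"fingers": 0.3},
  {"turn": [0,41,0],"offset": [-160,0,-160],"fingers": 0.3},
  {"turn": [0,48,0],"offset": [-170,10,-160],"fingers": 0.3},
  {"turn": [0,55,0],"offset": [-190,30,-140],"fingers": 0.3},
  {"turn": [0,62,0],"offset": [-210,50,-120],"fingers": 0.3},
  {"turn": [0,69,0],"offset": [-230,70,-100],"fingers": 0.3},
  {"turn": [0,76,0],"offset": [-250,90,-80],"fingers": 0.3},
  {"turn": [0,83,0],"offset": [-270,110,-60],"fingers": 0.3},
  {"turn": [0,90,0],"offset": [-287,127,-47],"fingers": 0.3},
  {"turn": [0,90,0],"offset": [-287,127,-47],"fingers": 0.3},
])

```text
time_s: 14.05
position: [0.627, -0.1231, 0.2608]
eef_rot: [-0.276, 0.655, 0.649, 0.272]
ft_force: [-0.2, -0.8, -4.6]
width: 0.0493
grasp_force: 63.4
```

```bash
python3 - <<'E'
from h import *
s=2**-.5; st=status.sense(); print(st["q"].round(2),pose()[0],st["qvel"].round(2))
bt,at=np.load("bt.npy"); Q=tool([0,s,-s],[1,0,0])
rel(np.array([.626,-.1115,.066+.12])-Q.apply(bt),Q)
E
```

```text
[-0.5   0.2   1.47  0.71  1.85 -0.42] [ 0.62702692 -0.12311964  0.26081243] [ 0.08 -0.12  0.07 -0.14 -0.07  0.05]
turn [-0.1, -0.6, -0.5] offset [8.0, -1.0, -1.0]
```

Request:
apply_moves([
  {"turn": [0,0,0],"offset": [0,0,0],"fingers": 0.3},
  {"turn": [0,0,0],"offset": [0,0,0],"fingers": 0.3},
  {"turn": [0,0,0],"offset": [0,0,0],"fingers": 0.3},
])

```text
time_s: 14.3
position: [0.6253, -0.1167, 0.2677]
eef_rot: [-0.27, 0.653, 0.654, 0.27]
ft_force: [-0.7, -0.3, -2.7]
width: 0.0495
grasp_force: 63.4
```

```bash
python3 - <<'E'
from h import *
c,p=wrist("w4"); d=viewer.read_camera("side")
s=2**-.5; bt,at=np.load("bt.npy"); Q=tool([0,s,-s],[1,0,0]); print(pose()[0],"axis",p[1].apply(at),"base",p[0]+p[1].apply(bt))
rel(np.array([.626,-.1115,.066+.12])-Q.apply(bt),Q)
a=cv2.resize(d["color"][70:220,240:400],(480,450),interpolation=cv2.INTER_CUBIC)
b=cv2.resize(c["color"],(320,200)); k=np.zeros((450,800,3),np.uint8); k[:,:480]=a; k[:200,480:]=b
cv2.imwrite("pics/k4.png",k[:,:,::-1])
E
```

```text
[ 0.62527341 -0.11648318  0.26820937] axis [-5.69240572e-04  1.97013240e-03  9.99997897e-01] base [ 0.62532127 -0.110711    0.18636353]
turn [0.0, 0.1, 0.1] offset [-1.0, 1.0, -0.0]
```

View pics/k4.png

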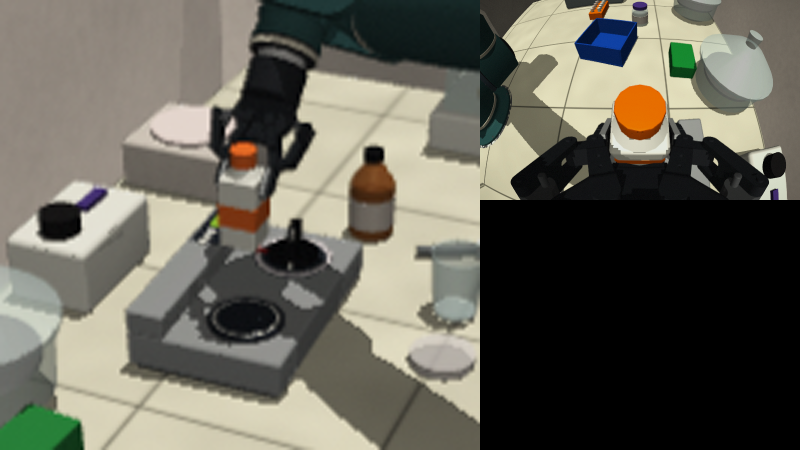

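The side view shows the bottle upright, cap up, above the reader. I lower it gently.

Request:
apply_moves([
  {"turn": [0,0,0],"offset": [-15,1,14],"fingers": 0.3},
  {"turn": [0,0,0],"offset": [-33,1,32],"fingers": 0.3},
  {"turn": [0,0,0],"offset": [-50,1,49],"fingers": 0.3},
  {"turn": [0,0,0],"offset": [-63,1,62],"fingers": 0.3},
  {"turn": [0,0,0],"offset": [-71,1,70],"fingers": 0.3},
  {"turn": [0,0,0],"offset": [-76,1,75],"fingers": 0.3},
  {"turn": [0,0,0],"offset": [-79,1,78],"fingers": 0.3},
  {"turn": [0,0,0],"offset": [-81,1,80],"fingers": 0.3},
  {"turn": [0,0,0],"offset": [-82,1,81],"fingers": 0.3},
  {"turn": [0,0,0],"offset": [-82,1,81],"fingers": 0.3},
  {"turn": [0,0,0],"offset": [-82,1,81],"fingers": 0.3},
])

```text
time_s: 15.32
position: [0.6268, -0.1186, 0.1523]
eef_rot: [-0.27, 0.653, 0.654, 0.271]
ft_force: [-0.6, -0.1, -3.1]
width: 0.0493
grasp_force: 63.5
```

```bash
python3 - <<'E'
from h import *
p=pose(); bt,at=np.load("bt.npy"); print("axis",p[1].apply(at),"base",p[0]+p[1].apply(bt),status.sense()["ft_force"])
E
```

```text
axis [-3.62736021e-04  7.82565829e-04  9.99999628e-01] base [ 0.62677073 -0.11245648  0.07094357] [-0.6290856  -0.12668253 -3.12587556]
```

Request:
apply_moves([
  {"turn": [0,0,0],"offset": [0,-0.5,1],"fingers": 0.3},
  {"turn": [0,0,0],"offset": [-0.7,-0.5,1.7],"fingers": 0.3},
  {"turn": [0,0,0],"offset": [-1.4,-0.5,2.4],"fingers": 0.3},
  {"turn": [0,0,0],"offset": [-2,-0.5,3],"fingers": 0.3},
  {"turn": [0,0,0],"offset": [-2.4,-0.5,3.4],"fingers": 0.3},
  {"turn": [0,0,0],"offset": [-2.4,-0.5,3.4],"fingers": 0.3},
])

```text
time_s: 15.82
position: [0.6261, -0.1178, 0.1494]
eef_rot: [-0.271, 0.653, 0.654, 0.271]
ft_force: [-7.8, -1.5, 12.2]
width: 0.0494
grasp_force: 65.0
```

Request:
apply_moves([
  {"turn": [0,0,0],"offset": [0.4,0,-0.4],"fingers": 0.3},
  {"turn": [0,0,0],"offset": [0.4,0,-0.4],"fingers": 0.65},
  {"turn": [0,0,0],"offset": [0.4,0,-0.4],"fingers": 0.8},
  {"turn": [0,0,0],"offset": [0.4,0,-0.4],"fingers": 1},
  {"turn": [0,0,0],"offset": [0.4,0,-0.4],"fingers": 1},
  {"turn": [0,0,0],"offset": [0.4,0,-0.4],"fingers": 1},
  {"turn": [0,0,0],"offset": [0.4,0,-0.4],"fingers": 1},
  {"turn": [0,0,0],"offset": [0,0,-15],"fingers": 1},
  {"turn": [0,0,0],"offset": [0,0,-45],"fingers": 1},
  {"turn": [0,0,0],"offset": [0,0,-85],"fingers": 1},
  {"turn": [0,0,0],"offset": [0,0,-125],"fingers": 1},
  {"turn": [0,0,0],"offset": [0,0,-165],"fingers": 1},
  {"turn": [0,0,0],"offset": [0,0,-190],"fingers": 1},
  {"turn": [0,0,0],"offset": [0,0,-190],"fingers": 1},
])

```text
time_s: 16.98
position: [0.6261, -0.2562, 0.2868]
eef_rot: [-0.268, 0.654, 0.654, 0.271]
ft_force: [-0.3, 0.6, 1.4]
width: 0.0854
grasp_force: 0.0
```

```bash
python3 - <<'E'
from h import *
print(pose()[0],status.sense()["q"].round(2))
# dial: bar direction (pointer at ~104 deg world). tool y perpendicular to bar
a=np.radians(104.4); x=[np.cos(a),np.sin(a),0]; print(x)
rel([.632,-.291,.30],tool([0,0,-1],np.cross([0,0,-1],x)))
E
```

```text
[ 0.62608577 -0.25622524  0.28679223] [-0.65  0.33  1.27  0.66  1.99 -0.51]
[np.float64(-0.24868988716485485), np.float64(0.9685831611286311), 0]
turn [5.9, -44.5, -13.7] offset [-15.0, 6.0, -34.0]
```

Request:
apply_moves([
  {"turn": [0.9,-7,-2],"offset": [-15,6,-34],"fingers": 1},
  {"turn": [1.8,-14,-4],"offset": [-15,6,-34],"fingers": 1},
  {"turn": [2.7,-20.5,-6.2],"offset": [-15,6,-34],"fingers": 1},
  {"turn": [3.6,-27,-8.3],"offset": [-15,6,-34],"fingers": 1},
  {"turn": [4.5,-34,-10.4],"offset": [-15,6,-34],"fingers": 1},
  {"turn": [5.4,-40.5,-12.5],"offset": [-15,6,-34],"fingers": 1},
  {"turn": [5.9,-44.5,-13.7],"offset": [-15,6,-34],"fingers": 1},
  {"turn": [5.9,-44.5,-13.7],"offset": [-15,6,-34],"fingers": 1},
  {"turn": [5.9,-44.5,-13.7],"offset": [-15,6,-34],"fingers": 1},
  {"turn": [5.9,-44.5,-13.7],"offset": [-15,6,-34],"fingers": 1},
])

```text
time_s: 17.82
position: [0.6319, -0.287, 0.295]
eef_rot: [-0.004, 0.612, 0.791, 0.001]
ft_force: [0.3, 0.3, 0.1]
width: 0.085
grasp_force: 0.0
```

```bash
python3 - <<'E'
from h import *
wrist("w5"); p=pose(); print(p[0],p[1].as_matrix().round(3).tolist())
E
```

```text
[ 0.63194897 -0.28734772  0.29476192] [[-0.25, 0.968, -0.005], [0.968, 0.25, 0.006], [0.008, -0.003, -1.0]]
```

View pics/w5.png

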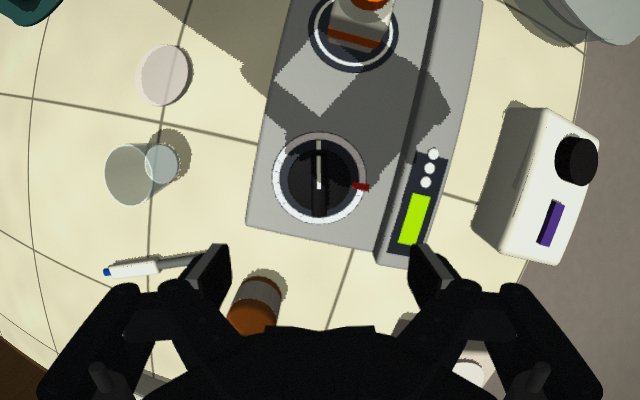

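The bottle stands on the platform at about (358,30). The dial is centred near (319,178) with its pointer line vertical in the image at column 319, and the red mark is at (360,187).

```bash
cat > dial.py <<'E'
from h import *
def dial(name,cx,cy,zr=.064,win=55):
    c,p=load(name); im=c["color"].astype(int); R,G,B=im[...,0],im[...,1],im[...,2]
    m=np.zeros((400,640),np.uint8); sl=np.s_[max(cy-win,0):cy+win,cx-win:cx+win]
    m[sl]=((im.max(2)<88)&~((R>G+30)))[sl]
    m=cv2.morphologyEx(m,cv2.MORPH_OPEN,np.ones((3,3)))
    n,l,st,ce=cv2.connectedComponentsWithStats(m); i=1+np.argmax(st[1:,4]); print("dark",st[i])
    cn=max(cv2.findContours((l==i).astype(np.uint8),0,cv2.CHAIN_APPROX_NONE)[0],key=cv2.contourArea)[:,0]
    cn=cv2.convexHull(cn)[:,0]; X=plane(c,cn,zr,p)[:,:2]
    A=np.c_[2*X,np.ones(len(X))]; s=np.linalg.lstsq(A,(X**2).sum(1),rcond=None)[0]; ctr=s[:2]; print("ctr",ctr.round(4),"r",np.sqrt(s[2]+ctr@ctr))
    r=np.zeros_like(m,bool); r[sl]=((R>90)&(G<60)&(B<60))[sl]; v,u=np.nonzero(r); ix=plane(c,np.c_[u,v],zr,p)[:,:2].mean(0)
    print("idx",ix.round(4),"dist",np.linalg.norm(ix-ctr),"ang",np.degrees(np.arctan2(*(ix-ctr)[::-1])))
    return c,p,ctr,ix
if __name__=="__main__":
    c,p,ctr,ix=dial("w5",319,178)
    im=c["color"].astype(int); 
    m=np.zeros((400,640),bool); m[135:195,310:328]=(im.min(2)>95)[135:195,310:328]; v,u=np.nonzero(m)
    for r in range(130,194,3): w=np.nonzero(m[r])[0]; print(r,w.min() if len(w) else "",w.max() if len(w) else "",end="; ")
    k=(v>142)&(v<187); X=plane(c,np.c_[u,v][k],.106,p)[:,:2]; d=X-X.mean(0); e=np.linalg.svd(d,full_matrices=False)[2][0]; e*=np.sign(e[1])
    print("\nline mid",X.mean(0),"ang",np.degrees(np.arctan2(e[1],e[0])),"perp dist of ctr",np.cross(e,ctr-X.mean(0)))
E
python3 dial.py 2>/dev/null
```

```text
dark [ 280  140   79   78 4606]
ctr [ 0.6318 -0.2904] r 0.04604626795190526
idx [ 0.6807 -0.2866] dist 0.04904018231169637 ang 4.41053388833195
130  ; 133  ; 136 310 327; 139 310 327; 142 317 320; 145 317 320; 148 317 320; 151  ; 154  ; 157 317 319; 160 317 319; 163 317 319; 166 317 319; 169 317 319; 172 317 319; 175 317 320; 178 317 320; 181 317 320; 184 317 320; 187 317 320; 190  ; 193  ; 
line mid [ 0.62648879 -0.27141836] ang 104.74770286291113 perp dist of ctr -0.0003380486432081626
```

```bash
python3 - <<'E'
from h import *
a=np.radians(104.7); x=[np.cos(a),np.sin(a),0]
rel([.632,-.2905,.099],tool([0,0,-1],np.cross([0,0,-1],x)))
E
```

```text
turn [-0.2, -0.4, -0.2] offset [-5.0, -0.0, 196.0]
```

Request:
apply_moves([
  {"turn": [-0.2,-0.3,-0.2],"offset": [-4,0,35],"fingers": 1},
  {"turn": [-0.2,-0.3,-0.2],"offset": [-4,0,70],"fingers": 1},
  {"turn": [-0.2,-0.3,-0.2],"offset": [-4,0,105],"fingers": 1},
  {"turn": [-0.2,-0.3,-0.2],"offset": [-4,0,135],"fingers": 1},
  {"turn": [-0.2,-0.3,-0.2],"offset": [-4,0,155],"fingers": 1},
  {"turn": [-0.2,-0.3,-0.2],"offset": [-4,0,165],"fingers": 1},
  {"turn": [-0.2,-0.3,-0.2],"offset": [-4,0,170],"fingers": 1},
  {"turn": [-0.2,-0.3,-0.2],"offset": [-4,0,170],"fingers": 1},
  {"turn": [-0.2,-0.3,-0.2],"offset": [-4,0,170],"fingers": 1},
  {"turn": [-0.2,-0.3,-0.2],"offset": [-4,0,170],"fingers": 1},
])

```text
time_s: 18.7
position: [0.633, -0.2904, 0.1271]
eef_rot: [0.001, 0.611, 0.792, 0.0]
ft_force: [-0.8, 1.2, 0.3]
width: 0.0858
grasp_force: 0.0
```

```bash
python3 - <<'E'
from h import *
a=np.radians(104.7); x=[np.cos(a),np.sin(a),0]; print(pose()[0])
rel([.632,-.2905,.099],tool([0,0,-1],np.cross([0,0,-1],x)))
E
```

```text
[ 0.63300246 -0.29039306  0.12710412]
turn [0.1, 0.1, 0.0] offset [0.0, -1.0, 28.0]
```

Request:
apply_moves([
  {"turn": [0,0,0],"offset": [0,-1,12],"fingers": 1},
  {"turn": [0,0,0],"offset": [0,-1,21],"fingers": 1},
  {"turn": [0,0,0],"offset": [0,-1,26],"fingers": 1},
  {"turn": [0,0,0],"offset": [0,-1,28],"fingers": 1},
  {"turn": [0,0,0],"offset": [0,-1,28],"fingers": 0.5},
  {"turn": [0,0,0],"offset": [0,-1,28],"fingers": 0.25},
  {"turn": [0,0,0],"offset": [0,-1,28],"fingers": 0.1},
  {"turn": [0,0,0],"offset": [0,-1,28],"fingers": 0},
  {"turn": [0,0,0],"offset": [0,-1,28],"fingers": 0},
  {"turn": [0,0,0],"offset": [0,-1,28],"fingers": 0},
  {"turn": [0,0,0],"offset": [0,-1,28],"fingers": 0},
  {"turn": [0,0,0],"offset": [0,-1,28],"fingers": 0},
  {"turn": [0,0,0],"offset": [0,-1,28],"fingers": 0},
  {"turn": [0,0,0],"offset": [0,-1,28],"fingers": 0},
], grip_force=40)

```text
time_s: 19.87
position: [0.6315, -0.2903, 0.0977]
eef_rot: [0.001, 0.611, 0.792, 0.0]
ft_force: [-2.6, 0.1, 6.2]
width: 0.0158
grasp_force: 41.6
```

Request:
apply_moves([
  {"turn": [0,0,4],"offset": [0,0,0],"fingers": 0},
  {"turn": [0,0,10],"offset": [0,0,0],"fingers": 0},
  {"turn": [0,0,16],"offset": [0,0,0],"fingers": 0},
  {"turn": [0,0,22],"offset": [0,0,0],"fingers": 0},
  {"turn": [0,0,28],"offset": [0,0,0],"fingers": 0},
  {"turn": [0,0,34],"offset": [0,0,0],"fingers": 0},
  {"turn": [0,0,40],"offset": [0,0,0],"fingers": 0},
  {"turn": [0,0,46],"offset": [0,0,0],"fingers": 0},
  {"turn": [0,0,52],"offset": [0,0,0],"fingers": 0},
  {"turn": [0,0,58],"offset": [0,0,0],"fingers": 0},
  {"turn": [0,0,64],"offset": [0,0,0],"fingers": 0},
  {"turn": [0,0,70],"offset": [0,0,0],"fingers": 0},
  {"turn": [0,0,76],"offset": [0,0,0],"fingers": 0},
  {"turn": [0,0,82],"offset": [0,0,0],"fingers": 0},
  {"turn": [0,0,88],"offset": [0,0,0],"fingers": 0},
  {"turn": [0,0,93],"offset": [0,0,0],"fingers": 0},
  {"turn": [0,0,97],"offset": [0,0,0],"fingers": 0},
  {"turn": [0,0,99.5],"offset": [0,0,0],"fingers": 0},
  {"turn": [0,0,100.3],"offset": [0,0,0],"fingers": 0},
  {"turn": [0,0,100.3],"offset": [0,0,0],"fingers": 0},
])

```text
time_s: 21.53
position: [0.6333, -0.2916, 0.0977]
eef_rot: [0.002, 0.999, 0.038, 0.003]
ft_force: [19.0, -12.1, -6.1]
width: 0.0155
grasp_force: 40.3
```

Request:
apply_moves([
  {"turn": [0,0,0],"offset": [0,0,0],"fingers": 0},
  {"turn": [0,0,0],"offset": [0,0,0],"fingers": 0.2},
  {"turn": [0,0,0],"offset": [0,0,0],"fingers": 0.5},
  {"turn": [0,0,0],"offset": [0,0,0],"fingers": 0.8},
  {"turn": [0,0,0],"offset": [0,0,0],"fingers": 1},
  {"turn": [0,0,0],"offset": [0,0,0],"fingers": 1},
  {"turn": [0,0,0],"offset": [0,0,0],"fingers": 1},
  {"turn": [0,0,0],"offset": [0,0,0],"fingers": 1},
  {"turn": [0,0,0],"offset": [0,0,0],"fingers": 1},
  {"turn": [0,0,0],"offset": [0,0,-10],"fingers": 1},
  {"turn": [0,0,0],"offset": [0,0,-35],"fingers": 1},
  {"turn": [0,0,0],"offset": [0,0,-75],"fingers": 1},
  {"turn": [0,0,0],"offset": [0,0,-115],"fingers": 1},
  {"turn": [0,0,0],"offset": [0,0,-155],"fingers": 1},
  {"turn": [0,0,0],"offset": [0,0,-190],"fingers": 1},
  {"turn": [0,0,0],"offset": [0,0,-200],"fingers": 1},
  {"turn": [0,0,0],"offset": [0,0,-200],"fingers": 1},
  {"turn": [0,0,0],"offset": [0,0,-200],"fingers": 1},
  {"turn": [0,0,0],"offset": [0,0,-200],"fingers": 1},
])

```text
time_s: 23.12
position: [0.6311, -0.29, 0.2958]
eef_rot: [-0.0, 0.999, 0.039, -0.001]
ft_force: [-0.2, -0.7, -1.1]
width: 0.0856
grasp_force: 0.0
```

```bash
python3 - <<'E'
from h import *
wrist("w6"); p=pose(); x=p[1].as_matrix()[:,0]; print(p[0],np.degrees(np.arctan2(x[1],x[0])))
E
```

```text
[ 0.63102821 -0.29000401  0.2954104 ] 4.4527734732821855
```

View pics/w6.png

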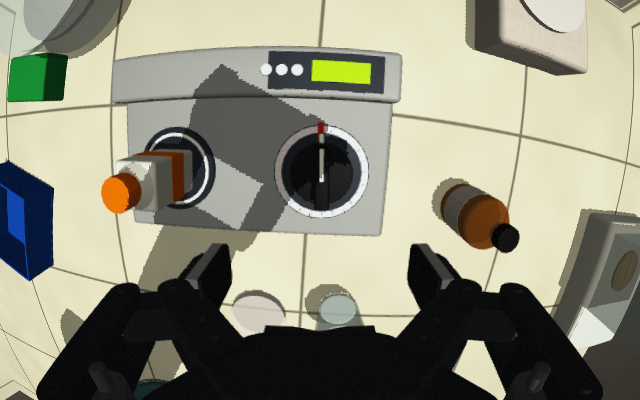

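The pointer and line at column 321 sit under the red mark at (321,128), and the bottle stands on the platform at about (180,170). I check both in numbers.

```bash
python3 - <<'E' 2>/dev/null
from dial import *
c,p,ctr,ix=dial("w6",321,170); im=c["color"].astype(int); R,G,B=im[...,0],im[...,1],im[...,2]
r=np.zeros((400,640),bool); r[115:145,310:332]=((R>90)&(G<60))[115:145,310:332]; v,u=np.nonzero(r); print("red cols",u.min(),u.max(),v.min(),v.max(),u.mean())
for row in range(120,184,3): print(row,im[row,315:328].min(1).tolist())
m=np.zeros((400,640),bool); m[152:180,315:327]=(im.min(2)>95)[152:180,315:327]; v,u=np.nonzero(m)
X=plane(c,np.c_[u,v],.106,p)[:,:2]; e=np.linalg.svd(X-X.mean(0),full_matrices=False)[2][0]; e*=np.sign(e[0]); print("line ang",np.degrees(np.arctan2(e[1],e[0])),X.mean(0))
E
```

```text
dark [ 281  133   79   78 4650]
ctr [ 0.6324 -0.2909] r 0.04592407351261307
idx [ 0.6835 -0.2864] dist 0.05132191431800862 ang 5.047470880401079
red cols 317 323 122 138 320.2105263157895
120 [85, 85, 87, 85, 86, 91, 111, 113, 114, 151, 178, 178, 179]
123 [85, 85, 53, 21, 10, 14, 12, 10, 35, 67, 109, 151, 150]
126 [104, 129, 86, 29, 9, 10, 11, 7, 56, 102, 128, 119, 110]
129 [130, 135, 84, 28, 12, 6, 10, 9, 54, 102, 133, 135, 139]
132 [120, 120, 86, 40, 6, 11, 15, 14, 48, 92, 124, 154, 228]
135 [21, 19, 22, 28, 76, 131, 130, 130, 97, 55, 38, 63, 64]
138 [21, 20, 19, 28, 74, 131, 130, 129, 95, 53, 23, 22, 19]
141 [20, 17, 22, 33, 82, 129, 130, 131, 98, 56, 20, 20, 21]
144 [11, 13, 4, 11, 14, 6, 12, 7, 14, 10, 14, 7, 12]
147 [4, 5, 6, 7, 3, 8, 4, 3, 3, 3, 8, 8, 3]
150 [12, 8, 8, 11, 69, 128, 128, 128, 90, 46, 10, 10, 5]
153 [5, 12, 11, 10, 69, 128, 128, 129, 95, 50, 15, 11, 8]
156 [7, 6, 10, 8, 69, 129, 128, 130, 82, 28, 7, 6, 11]
159 [10, 9, 8, 13, 69, 130, 128, 130, 82, 22, 10, 12, 10]
162 [5, 10, 12, 11, 68, 130, 129, 130, 85, 26, 6, 13, 19]
165 [10, 7, 9, 9, 69, 130, 128, 129, 83, 27, 14, 12, 22]
168 [8, 9, 9, 7, 68, 129, 129, 128, 83, 25, 11, 13, 6]
171 [11, 7, 11, 10, 68, 126, 128, 130, 83, 29, 11, 11, 22]
174 [9, 9, 11, 10, 67, 127, 127, 198, 137, 34, 32, 33, 23]
177 [10, 7, 13, 8, 71, 131, 129, 229, 173, 50, 31, 31, 23]
180 [5, 8, 12, 10, 146, 238, 238, 238, 178, 67, 33, 31, 22]
183 [9, 7, 18, 27, 30, 30, 33, 32, 29, 32, 29, 33, 24]
line ang 5.256078859718147 [ 0.64615764 -0.29015158]
```

Request:
apply_moves([
  {"turn": [0,0,0],"offset": [-15,0,30],"fingers": 1},
  {"turn": [0,0,0],"offset": [-30,0,65],"fingers": 1},
  {"turn": [0,0,0],"offset": [-40,0,95],"fingers": 1},
  {"turn": [0,0,0],"offset": [-45,0,120],"fingers": 1},
  {"turn": [0,0,0],"offset": [-45,0,130],"fingers": 1},
  {"turn": [0,0,0],"offset": [-45,0,130],"fingers": 1},
  {"turn": [0,0,0],"offset": [-45,0,130],"fingers": 1},
  {"turn": [0,0,0],"offset": [-45,0,130],"fingers": 1},
])

```text
time_s: 23.83
position: [0.5874, -0.2939, 0.169]
eef_rot: [0.001, 0.999, 0.039, 0.001]
ft_force: [0.2, 0.5, 0.3]
width: 0.0852
grasp_force: 0.0
```

```bash
python3 - <<'E' 2>/dev/null
from h import *
c,p=wrist("w7"); print(p[0]); im=c["color"].astype(int)
cv2.imwrite("pics/w7c.png",cv2.resize(c["color"][60:260,220:420,::-1],None,fx=3,fy=3,interpolation=cv2.INTER_CUBIC))
E
```

```text
[ 0.58744225 -0.29392744  0.168976  ]
```

View pics/w7c.png

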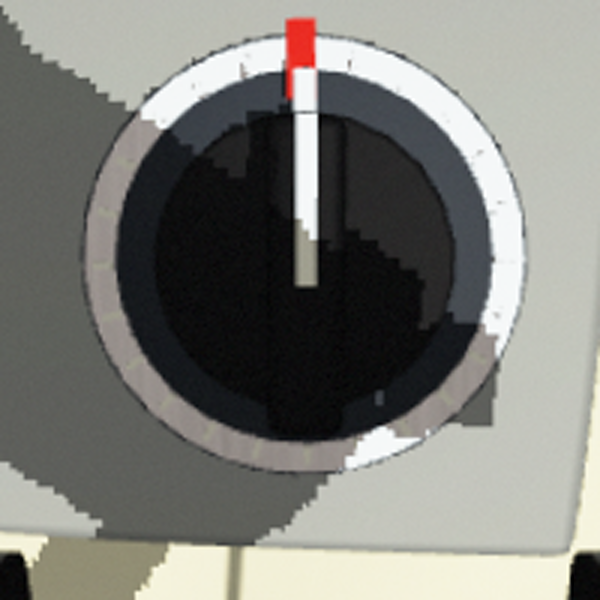

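The crop shows the pointer (columns 294–317) slightly to the right of the red mark (286–316), so it is about 1° too far clockwise. I measure this and fix it.

```bash
cat > chk.py <<'E'
import sys
from h import *
def chk(name,rr,pr,cols,ctr=np.array([.632,-.2907])):
    c,p=load(name); im=c["color"].astype(float); a,b=cols; u=np.arange(a,b)
    def cen(rows,w,z):
        U,V=np.meshgrid(u,rows); W=np.clip(w,0,None); s=np.c_[(U*W).sum(1)/W.sum(1),rows]; return plane(c,s,z,p)[:,:2]
    rows=np.arange(*rr); S=im[rows][:,a:b]; red=np.clip((S.max(2)-S.min(2))-40,0,120)
    X=cen(rows,red,.0665)
    rows=np.arange(*pr); S=im[rows][:,a:b]; wh=np.clip(S.min(2)-90,0,100); Y=cen(rows,wh,.07)
    f=lambda X:np.degrees(np.arctan2(X[:,1]-ctr[1],X[:,0]-ctr[0])).mean()
    print("red",X.mean(0),f(X),"ptr",Y.mean(0),f(Y),"y diff mm",(X.mean(0)-Y.mean(0))*1000, "deg diff",f(X)-f(Y))
if __name__=="__main__":
    chk("w7",(69,80),(85,96),(312,332))
    p=pose(); x=p[1].as_matrix()[:,0]; h=np.degrees(np.arctan2(x[1],x[0])); print("tool head",h)
    a=np.radians(4.45); rel([.632,-.2905,.099],tool([0,0,-1],np.cross([0,0,-1],[np.cos(a),np.sin(a),0])))
E
python3 chk.py
```

```text
red [ 0.68409354 -0.28631173] 4.814897963947693 ptr [ 0.67225276 -0.28830496] 3.400877076811224 y diff mm [11.84078487  1.99322584] deg diff 1.4140208871364695
tool head 4.466189937875133
turn [0.1, -0.1, 0.0] offset [44.0, -0.0, 70.0]
```

Request:
apply_moves([
  {"turn": [0,0,0.5],"offset": [20,0,0],"fingers": 1},
  {"turn": [0,0,1],"offset": [44,0,0],"fingers": 1},
  {"turn": [0,0,1],"offset": [44,0,15],"fingers": 1},
  {"turn": [0,0,1],"offset": [44,0,35],"fingers": 1},
  {"turn": [0,0,1],"offset": [44,0,52],"fingers": 1},
  {"turn": [0,0,1],"offset": [44,0,63],"fingers": 1},
  {"turn": [0,0,1],"offset": [44,0,69],"fingers": 1},
  {"turn": [0,0,1],"offset": [44,0,69],"fingers": 1},
  {"turn": [0,0,1],"offset": [44,0,69],"fingers": 0.5},
  {"turn": [0,0,1],"offset": [44,0,69],"fingers": 0.25},
  {"turn": [0,0,1],"offset": [44,0,69],"fingers": 0.1},
  {"turn": [0,0,1],"offset": [44,0,69],"fingers": 0},
  {"turn": [0,0,1],"offset": [44,0,69],"fingers": 0},
  {"turn": [0,0,1],"offset": [44,0,69],"fingers": 0},
  {"turn": [0,0,1],"offset": [44,0,69],"fingers": 0},
  {"turn": [0,0,1],"offset": [44,0,69],"fingers": 0},
  {"turn": [0,0,1],"offset": [44,0,69],"fingers": 0},
  {"turn": [0,0,1],"offset": [44,0,69],"fingers": 0},
])

```text
time_s: 25.38
position: [0.6305, -0.2917, 0.099]
eef_rot: [0.001, 1.0, 0.03, 0.001]
ft_force: [-0.0, -10.4, 2.2]
width: 0.0155
grasp_force: 43.3
```

Request:
apply_moves([
  {"turn": [0,0,-0.4],"offset": [0,0,0],"fingers": 0},
  {"turn": [0,0,-0.8],"offset": [0,0,0],"fingers": 0},
  {"turn": [0,0,-1.2],"offset": [0,0,0],"fingers": 0},
  {"turn": [0,0,-1.4],"offset": [0,0,0],"fingers": 0},
  {"turn": [0,0,-1.4],"offset": [0,0,0],"fingers": 0},
  {"turn": [0,0,-1.4],"offset": [0,0,0],"fingers": 0},
  {"turn": [0,0,-1.4],"offset": [0,0,0],"fingers": 0.3},
  {"turn": [0,0,-1.4],"offset": [0,0,0],"fingers": 0.6},
  {"turn": [0,0,-1.4],"offset": [0,0,0],"fingers": 1},
  {"turn": [0,0,-1.4],"offset": [0,0,0],"fingers": 1},
  {"turn": [0,0,-1.4],"offset": [0,0,0],"fingers": 1},
  {"turn": [0,0,-1.4],"offset": [0,0,0],"fingers": 1},
  {"turn": [0,0,-1.4],"offset": [0,0,0],"fingers": 1},
  {"turn": [0,0,-1.4],"offset": [0,0,-15],"fingers": 1},
  {"turn": [0,0,-1.4],"offset": [0,0,-45],"fingers": 1},
  {"turn": [0,0,-1.4],"offset": [0,0,-70],"fingers": 1},
  {"turn": [0,0,-1.4],"offset": [-44,0,-70],"fingers": 1},
  {"turn": [0,0,-1.4],"offset": [-44,0,-70],"fingers": 1},
  {"turn": [0,0,-1.4],"offset": [-44,0,-70],"fingers": 1},
  {"turn": [0,0,-1.4],"offset": [-44,0,-70],"fingers": 1},
])

```text
time_s: 27.05
position: [0.5868, -0.2931, 0.1695]
eef_rot: [0.0, 0.999, 0.042, 0.001]
ft_force: [-0.2, -0.8, -0.2]
width: 0.0855
grasp_force: 0.0
```

```bash
python3 - <<'E'
from h import *
from chk import chk
c,p=wrist("w8"); print(p[0]); x=p[1].as_matrix()[:,0]; print(np.degrees(np.arctan2(x[1],x[0])))
chk("w8",(69,80),(85,96),(312,332))
im=c["color"][60:260,220:420]; cv2.imwrite("pics/w8c.png",cv2.resize(im[:,:,::-1],None,fx=3,fy=3,interpolation=cv2.INTER_CUBIC))
# bottle on platform, from w6: orange/white region ring check
for r in (70,75,78,86,90,94): print(r,c["color"][r,312:332].tolist()) if r in (75,90) else None
E
```

```text
[ 0.586756   -0.29307401  0.16951541]
4.832460143801248
red [ 0.68353392 -0.28641745] 4.752459767750255 ptr [ 0.67163974 -0.28800753] 3.880721611739716 y diff mm [11.89418554  1.59008243] deg diff 0.8717381560105393
75 [[244, 247, 247], [244, 246, 247], [244, 246, 247], [244, 246, 247], [244, 247, 247], [233, 196, 195], [229, 61, 52], [235, 45, 35], [235, 44, 37], [235, 47, 37], [236, 46, 37], [236, 46, 36], [235, 47, 36], [236, 47, 37], [237, 75, 66], [240, 173, 170], [244, 247, 247], [244, 246, 247], [244, 246, 247], [243, 246, 247]]
90 [[64, 70, 76], [65, 70, 76], [62, 68, 74], [45, 48, 53], [33, 34, 39], [106, 35, 34], [132, 31, 29], [171, 122, 122], [232, 224, 224], [244, 247, 247], [244, 247, 248], [244, 247, 247], [244, 247, 247], [244, 247, 247], [236, 232, 233], [180, 99, 98], [66, 71, 78], [67, 72, 78], [68, 72, 78], [68, 73, 81]]
```

The pointer is still about 0.5–0.8° clockwise of the mark, so I make one more small nudge.

Request:
apply_moves([
  {"turn": [0,0,0],"offset": [20,0,0],"fingers": 1},
  {"turn": [0,0,0],"offset": [45,0,0],"fingers": 1},
  {"turn": [0,0,0],"offset": [45,0,15],"fingers": 1},
  {"turn": [0,0,0],"offset": [45,0,35],"fingers": 1},
  {"turn": [0,0,0],"offset": [45,0,52],"fingers": 1},
  {"turn": [0,0,0],"offset": [45,0,63],"fingers": 1},
  {"turn": [0,0,0],"offset": [45,0,70],"fingers": 1},
  {"turn": [0,0,0],"offset": [45,0,70],"fingers": 1},
  {"turn": [0,0,0],"offset": [45,0,70],"fingers": 0.5},
  {"turn": [0,0,0],"offset": [45,0,70],"fingers": 0.25},
  {"turn": [0,0,0],"offset": [45,0,70],"fingers": 0.1},
  {"turn": [0,0,0],"offset": [45,0,70],"fingers": 0},
  {"turn": [0,0,0],"offset": [45,0,70],"fingers": 0},
  {"turn": [0,0,0],"offset": [45,0,70],"fingers": 0},
  {"turn": [0,0,0],"offset": [45,0,70],"fingers": 0},
  {"turn": [0,0,0],"offset": [45,0,70],"fingers": 0},
  {"turn": [0,0,0],"offset": [45,0,70],"fingers": 0},
])

```text
time_s: 28.52
position: [0.6317, -0.2915, 0.0993]
eef_rot: [0.002, 0.999, 0.042, 0.001]
ft_force: [2.7, -17.3, 0.4]
width: 0.0153
grasp_force: 45.0
```

Request:
apply_moves([
  {"turn": [0,0,-0.4],"offset": [0,0,0],"fingers": 0},
  {"turn": [0,0,-0.8],"offset": [0,0,0],"fingers": 0},
  {"turn": [0,0,-1.1],"offset": [0,0,0],"fingers": 0},
  {"turn": [0,0,-1.1],"offset": [0,0,0],"fingers": 0},
  {"turn": [0,0,-1.1],"offset": [0,0,0],"fingers": 0},
  {"turn": [0,0,-1.1],"offset": [0,0,0],"fingers": 0.3},
  {"turn": [0,0,-1.1],"offset": [0,0,0],"fingers": 0.6},
  {"turn": [0,0,-1.1],"offset": [0,0,0],"fingers": 1},
  {"turn": [0,0,-1.1],"offset": [0,0,0],"fingers": 1},
  {"turn": [0,0,-1.1],"offset": [0,0,0],"fingers": 1},
  {"turn": [0,0,-1.1],"offset": [0,0,0],"fingers": 1},
  {"turn": [0,0,-1.1],"offset": [0,0,0],"fingers": 1},
  {"turn": [0,0,-1.1],"offset": [0,0,-15],"fingers": 1},
  {"turn": [0,0,-1.1],"offset": [0,0,-45],"fingers": 1},
  {"turn": [0,0,-1.1],"offset": [0,0,-70],"fingers": 1},
  {"turn": [0,0,-1.1],"offset": [-45,0,-70],"fingers": 1},
  {"turn": [0,0,-1.1],"offset": [-45,0,-70],"fingers": 1},
  {"turn": [0,0,-1.1],"offset": [-45,0,-70],"fingers": 1},
  {"turn": [0,0,-1.1],"offset": [-45,0,-70],"fingers": 1},
])

```text
time_s: 30.1
position: [0.5868, -0.293, 0.1694]
eef_rot: [0.0, 0.999, 0.052, 0.001]
ft_force: [-0.4, -0.1, 0.0]
width: 0.0854
grasp_force: 0.0
```

```bash
python3 - <<'E'
from h import *
from chk import chk
c,p=wrist("w9"); x=p[1].as_matrix()[:,0]; print(np.degrees(np.arctan2(x[1],x[0])))
chk("w9",(69,80),(85,96),(312,332))
for r in (75,90): print(r,c["color"][r,312:332].tolist())
# bottle on platform (w6): white ring visible part -> centre ok; bottle base from top cam
t=viewer.read_camera("top"); im=t["color"].astype(int); R,B=im[...,0],im[...,2]
m=(R>120)&(R-B>70); m[:, :335]=0; m[:,395:]=0; m[:145]=0; m[215:]=0; v,u=np.nonzero(m)
print("orange px",u.min(),u.max(),v.min(),v.max(),len(u)); n,l,st,ce=cv2.connectedComponentsWithStats(m.astype(np.uint8)); print(st[1:],ce[1:])
for i in range(1,n): print(plane(t,[ce[i]],.196,None))
E
```

```text
5.932375914286372
red [ 0.68360188 -0.28632574] 4.842961942335907 ptr [ 0.67165484 -0.28730211] 4.897999709000054 y diff mm [11.94703788  0.9763719 ] deg diff -0.05503776666414684
75 [[244, 247, 247], [244, 246, 247], [244, 246, 247], [244, 247, 247], [244, 247, 247], [243, 246, 246], [244, 247, 247], [237, 232, 233], [211, 91, 84], [235, 44, 34], [235, 44, 35], [235, 47, 38], [236, 46, 37], [235, 44, 34], [235, 44, 34], [235, 44, 34], [236, 47, 38], [235, 44, 35], [243, 241, 241], [244, 246, 247]]
90 [[64, 68, 76], [65, 69, 76], [64, 68, 77], [67, 70, 78], [66, 70, 78], [50, 54, 60], [34, 37, 41], [43, 27, 30], [119, 88, 88], [229, 215, 214], [242, 245, 245], [244, 247, 247], [244, 247, 247], [244, 247, 247], [244, 247, 247], [244, 242, 243], [240, 164, 159], [213, 76, 72], [122, 68, 72], [68, 73, 80]]
orange px 363 372 173 183 87
[[363 173  10  11  87]] [[367.5862069  177.83908046]]
[[ 0.62478629 -0.1109484   0.196     ]]
```

```bash
python3 -c "
from plant import sign_off
print(sign_off())"
```

```text
the job is handed in; nothing more can be done
None
```

The job is handed in at about 30 s: the bottle stands upright, cap up, within about 1–2 mm of the platform's centre by the top camera, and the dial's pointer is on the red mark to within about 0.1°.

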